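Scrub the tall steel beaker with the bottle brush

ROBOT

A 6-joint arm with a two-finger parallel gripper is mounted at the origin on the work surface. World frame = base frame: x ahead of the robot, y to its left, z up, the work surface at z = 0. Lengths are in mm, angles in rad, forces in N, time in s.
With the tool pointing down it reaches from about 325 to 900 mm from the base axis. Payload 6.1 kg.
Tool frame: the origin (TCP) lies at the very end of the fingers, on their centre line; the grasp point (between the pads) lies 19 mm behind it (r.grip_depth is the distance from the TCP to the grasp point, in mm); z points along the fingers, x is the direction in which the jaws open and shut, and the axes are right-handed (so a half turn about z gives the same grasp; the last joint's range is limited). The gripper opens to 85 mm and grips with 20 to 120 N. Pads are 22 mm wide; open, the fingers measure 114 mm over their backs; the gripper's body (76 mm by 85 mm) begins 54 mm behind the grasp point. The pads swing forward as they close: fully open they stand 13 mm farther back than shut.
Start: joints at [1.211, 0.22, 1.526, -0, 1.395, -0.126], TCP at [144.796, 607.988, 231.3] pointing down, gripper open.
Joint ranges: [-2.98, 2.98], [-0.91, 2.08], [0.09, 2.57], [-1.24, 4.39], [0.2, 2.65], [-2.68, 2.68]. Speed limits (rad/s): [2.57, 2.57, 3.01, 3.14, 3.14, 3.14].

INTERFACE

Orientations are given as [roll, pitch, yaw] about the fixed x, y, z axes, in that order (R = Rz(yaw) Ry(pitch) Rx(roll)).
In Python, from plant import r, imaging, models gives the robot as it stands. The module is installed in compiled form; this text tells all that it offers. Calls block until the motion is done:
- r.movep(position, orientation): joint-space move of the TCP to a pose.
- r.movel(position, ori=None, max_speed=150, max_force=None): straight line of the TCP; ori=None keeps the orientation; max_speed is the mean speed in mm/s. With max_force (N) it stops when the force on the tool has changed by that much, and returns True; else False.
- r.move_joints(angles): joint-space move.
- r.open_gripper() and r.close_gripper(): open the fingers fully, or close them until they stop; the grip force is fixed at half the most.
- r.sleep(seconds).
- r.ik(position, orientation): joint angles nearest the present ones, or None.
- imaging.grab_frame(name): name is "side" or "top" or "wrist"; returns a dict with "image" (400x640x3 uint8, red, green, blue), "z_map" (400x640 float32, mm along the optical axis (not along the pixel's ray), 0 where there is no reading), "camera_matrix" (3x3 intrinsics, pixels), "view" (4x4, takes a point from world to camera coordinates). Camera axes: x right, y up, looking along -z (the intrinsics and any distortion apply to the point x, -y, -z); pixel columns grow to the right and rows downward; lengths in mm; the calibration is good to about 2 mm. A picture is of the moment at which its call begins.
A pose or a line that the arm cannot do raises r.MotionError and nothing moves.
- r.job_done(): hands the job in, once; it reports no verdict.
Trained networks look in a picture, given as the dict that the camera call returned (one of the last four; its "shot" number tells which), for a name from the list of things; names that differ only in an ending like _2 or _b are one class to them, and where a whole thing is asked for, a point or a joint stands for the part that bears it (a point fixed in the world has none). Each returns a list of dicts, best first, with "p" (0 to 1); they miss things now and then, are a little off and sometimes report something else, mostly with a low value. They report only what shows in the picture. A call takes as long as a camera call.
- models.look_for(picture, name): "point" ([column, row] in pixels, amid what is visible of it).
Readings, each from a call of its own:
- r.read_clock(): time.
- r.read_joint_pos(): joint angles.
- r.read_joint_velocities(): joint speeds.
- r.read_effort(): joint torques, N m.
- r.read_tool_pos(): TCP position.
- r.read_orientation(): TCP orientation.
- r.read_ft_force(): force on the tool from outside, world axes, zero at the start.
- r.read_ft_torque(): the same for the moment, N m.
- r.read_gripper_width(): finger opening in mm.
Only numpy, scipy, OpenCV 4.12 (cv2) and the standard library are available. Lean on these libraries where they do the work, as an engineer would, in place of code of your own. Each camera call takes 0.05 s, during which the arm holds its last target.

TASK

Take the bottle brush out of its wooden holder and scrub the inside of the tall steel beaker with it: push the brush down to the bottom, pull it up so that its tip is more than half-way up the beaker, and push it down to the bottom again. Then put the brush back in the holder it came from, head down, and let go. The beaker must stay upright and stand where it was.

Things in the scene. Friction and masses are not known exactly. Their poses are not given: they have to be found in the camera images.
- brush_center (a point): Loose bottle brush, 200 mm long, 70 g (mostly the handle), standing head down in its wooden holder. Point on its axis, half-way up; z axis towards the handle, up at the start. From the lower end: pale rigid bristle head, diameter 32, to 81 mm; wire 7 mm thick to 118 mm; round pale wooden handle, diameter 21, to 200 mm. Grip the handle about 75 mm above this point.
- brush_tip (a point): Lower end of the same brush: centre of the flat foot (diameter 30 mm) of its bristle head; z axis along the brush towards the handle. Other things near the brush and between it and the cups are at most 140 mm tall, but for a 190 mm amber bottle beyond the holders (over 130 mm away).
- beaker_in (a point): Loose beaker, 450 g: straight round steel cup without a handle, the tallest of three open steel cups (the others: a low one, 70 mm high, and a mug with a handle, 85 mm). Outer diameter 84, inner 78, height 120, bottom 5 mm thick. Point: centre of its inner floor, 5 mm above the table, 115 mm below the rim; z up.
- holder_in (a point): The brush's holder, fixed to the table: round wooden cup 70 mm high, diameter 84 mm at the foot, 70 at the rim; opening 58 mm across at the rim, wider below. Point: centre of its inner floor, where the brush stands, 8 mm above the table, 62 mm below the rim; z up. A second holder like it, with a dark wooden pestle in it, is not part of the job.

How it is judged:
By the outcome, as a careful person would: the job done as asked, in the order asked, and still so for the second after the job is handed in, with the robot touching nothing.
It also fails if it takes over 61 s, if anything falls off the work surface, if the arm or the gripper's body presses on something with over 40 N, if the wrist force passes 120 N, or if a joint passes its speed limit or range.

## Working session

There is one attempt and no reset: what is moved stays moved. The work goes in short steps, each a Python script; the robot and the scene stay as the last script left them, time stands still between calls to the robot, and variables do not carry over. Pictures are saved under pics/ and viewed, and the job is handed in when it is done.

```bash
mkdir -p pics
cat > h.py <<'E'
import numpy as np, cv2
from plant import r, imaging, models
def save(f,n,pts=()):
    im=cv2.cvtColor(f["image"],cv2.COLOR_RGB2BGR)
    for p in pts: cv2.circle(im,(int(p[0]),int(p[1])),4,(0,0,255),1)
    cv2.imwrite("pics/"+n,im)
def cloud(f):
    z=f["z_map"];K=f["camera_matrix"];V=np.array(f["view"])
    v,u=np.mgrid[0:z.shape[0],0:z.shape[1]]
    x=(u-K[0][2])/K[0][0]*z;y=(v-K[1][2])/K[1][1]*z
    P=np.stack([x,-y,-z,np.ones_like(z)],-1)@np.linalg.inv(V).T
    P=P[...,:3];P[z<=0]=np.nan
    return P
E
python3 - <<'E'
from h import *
print(r.read_clock())
for c in ("top","side"):
    f=imaging.grab_frame(c);P=cloud(f);pts=[]
    for n in ("brush_center","brush_tip","beaker_in","holder_in"):
        L=models.look_for(f,n)
        for d in L[:3]:
            p=d["point"];pts.append(p);print(c,n,d["p"],np.round(p),np.round(P[int(p[1]),int(p[0])]))
    save(f,c+"0.png",pts); np.save(c+"0.npy",P)
    print(f["view"])
print(r.read_orientation(),[k for k in f])
E
```

```text
0.0
top brush_center 0.61 [237. 219.] [485. 219. 129.]
top brush_tip 0.54 [237. 218.] [487. 219. 133.]
top beaker_in 0.97 [467. 188.] [ 571. -358.  107.]
top holder_in 0.94 [244. 224.] [472. 220.   7.]
[[ 1.65399950e-02 -9.99770104e-01  1.36443058e-02  1.60316371e+01]
 [ 9.98065002e-01  1.73267607e-02  5.97162807e-02 -5.38519928e+02]
 [-5.99389638e-02  1.26301971e-02  9.98122136e-01 -1.35291587e+03]
 [ 0.00000000e+00  0.00000000e+00  0.00000000e+00  1.00000000e+00]]
side brush_center 0.67 [344. 235.] [492. 237. 130.]
side brush_tip 0.75 [343. 234.] [496. 236. 132.]
side beaker_in 0.88 [322. 122.] [ 570. -328.   91.]
side holder_in 0.71 [349. 267.] [482. 266.  66.]
[[-9.98592084e-01 -5.17720652e-02 -1.15543680e-02  5.50381410e+02]
 [ 2.22308007e-02 -6.06216759e-01  7.94988700e-01 -5.23563814e+01]
 [-4.81626583e-02  7.93612559e-01  6.06514191e-01 -1.33844400e+03]
 [ 0.00000000e+00  0.00000000e+00  0.00000000e+00  1.00000000e+00]]
[3.14157726e+00 4.82129994e-05 1.33702398e+00] ['image', 'z_map', 'camera_matrix', 'view', 'shot']
```

View pics/top0.png

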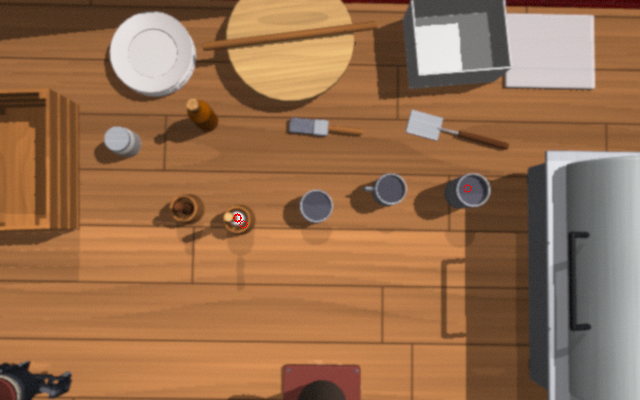

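View pics/side0.png

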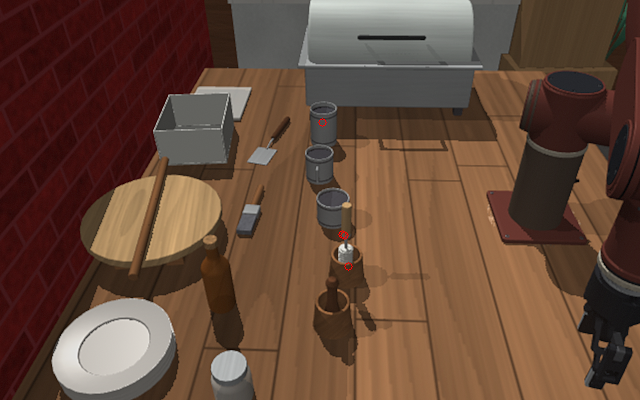

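The top view shows the brush at (237,218) in its holder, the pestle holder at (185,208), and the beaker as the rightmost cup at (468,190) beside the grill. The side view agrees: beaker at (322,122) and brush at (345,230). Next I'll fit the geometry.

```bash
cat > fit.py <<'E'
from h import *
from scipy.optimize import least_squares
def circ(Q,r0=None):
    c=Q[:,:2].mean(0)
    if r0 is None:
        s=least_squares(lambda p:np.hypot(*(Q[:,:2]-p[:2]).T)-p[2],[*c,35],loss="soft_l1",f_scale=2);return s.x
    s=least_squares(lambda p:np.hypot(*(Q[:,:2]-p[:2]).T)-r0,c,loss="soft_l1",f_scale=2);return s.x
E
python3 - <<'E'
from fit import *
for c in ("top","side"):
    P=np.load(c+"0.npy").reshape(-1,3);P=P[~np.isnan(P[:,0])]
    def near(x,y,R,z0,z1):
        m=(np.hypot(P[:,0]-x,P[:,1]-y)<R)&(P[:,2]>z0)&(P[:,2]<z1);return P[m]
    B=near(575,-358,75,20,140)
    print(c,"beaker",len(B),B[:,2].max()); R=near(575,-358,75,112,130); print(len(R),R.min(0),R.max(0),circ(R),"fixed",circ(R,40.5))
    W=near(575,-358,75,20,110);print(" wall",len(W),circ(W))
    H=near(475,220,60,60,76);print(" holder rim",len(H),H.min(0),H.max(0),circ(H))
    for z in range(80,230,15):
        b=near(478,222,50,z,z+15)
        if len(b):print("  b",z,len(b),b.mean(0).round(1),b.min(0).round(),b.max(0).round())
    print("max brush z",near(478,222,60,90,260)[:,2].max())
    T=near(475,220,150,-20,10);print("table",np.median(T[:,2]))
    g=P[(P[:,1]<-430)&(P[:,1]>-640)&(abs(P[:,0]-575)<120)&(P[:,2]>20)]
    for y in range(-640,-430,30):
        q=g[(g[:,1]>=y)&(g[:,1]<y+30)]
        if len(q):print("  grill",y,q[:,2].max().round())
E
```

```text
top beaker 1204 126.18518922825069
182 [ 524.84835093 -410.59967572  112.0125994 ] [ 608.67825132 -326.78860418  126.18518923] [ 566.57671909 -368.37743617   40.20980787] fixed [ 566.58700157 -368.3654243 ]
 wall 961 [ 564.63397998 -360.66227941   32.29223777]
 holder rim 197 [449.88666066 193.94551918  60.2236692 ] [517.67342326 264.68702199  75.76344477] [483.62089417 228.77962269  32.19489831]
  b 80 69 [484.9 223.3  87.3] [470. 212.  81.] [501. 238.  94.]
  b 125 7 [485.1 220.2 131.7] [477. 218. 127.] [495. 223. 136.]
  b 140 8 [485.5 220.3 147.1] [477. 219. 143.] [494. 224. 152.]
  b 155 6 [485.1 220.8 162.9] [477. 219. 158.] [494. 225. 167.]
  b 170 8 [482.7 220.9 175.6] [476. 218. 171.] [491. 226. 184.]
  b 185 10 [485.3 220.6 190.7] [476. 218. 185.] [495. 226. 200.]
  b 200 62 [486.  227.6 207.8] [476. 218. 200.] [495. 236. 212.]
max brush z 212.23920500999247
table 0.004372148273887433
  grill -640 328.0
  grill -610 304.0
  grill -580 286.0
  grill -550 293.0
  grill -520 197.0
  grill -490 20.0
side beaker 996 123.51527719241096
145 [ 530.52619843 -412.43950582  112.038258
[... 353 characters left out ...]
474. 215.  80.] [505. 246.  94.]
  b 95 16 [489.5 231.2 103.1] [487. 228.  95.] [492. 234. 110.]
  b 110 8 [490.5 231.8 115.6] [487. 229. 110.] [494. 235. 125.]
  b 125 50 [488.6 236.7 133. ] [479. 230. 126.] [499. 241. 140.]
  b 140 57 [489.3 236.3 147.8] [479. 230. 140.] [499. 243. 155.]
  b 155 50 [489.6 236.4 162.9] [480. 231. 155.] [499. 240. 170.]
  b 170 54 [489.3 236.1 177. ] [480. 229. 170.] [499. 242. 185.]
  b 185 55 [489.7 236.5 192.3] [480. 229. 185.] [499. 241. 200.]
  b 200 74 [489.5 232.3 206.2] [481. 220. 200.] [499. 242. 210.]
max brush z 210.3329380884005
table 0.0612419643949238
  grill -640 330.0
  grill -610 309.0
  grill -580 276.0
  grill -550 292.0
  grill -520 292.0
```

Run:
```python
import cv2
a=cv2.imread("pics/top0.png")[170:260,170:290];cv2.imwrite("pics/ta.png",cv2.resize(a,None,fx=6,fy=6,interpolation=2))
a=cv2.imread("pics/side0.png")[190:300,300:400];cv2.imwrite("pics/sa.png",cv2.resize(a,None,fx=5,fy=5,interpolation=2))
```

```text
(no output)
```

View pics/ta.png

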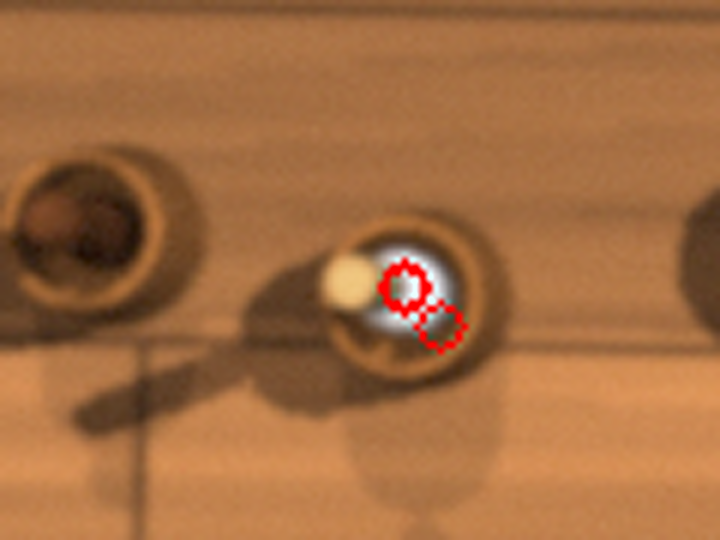

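View pics/sa.png

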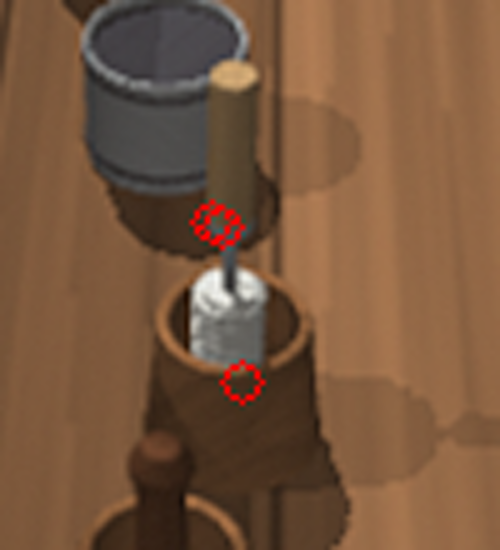

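The side crop shows the brush upright, with the handle top at about (233,75) and the head inside the rim. The two cameras differ by only 3 mm. The brush axis is at about (487.5, 228), the holder at (485, 230) and the beaker at (568, -368). Next I'll move above the brush and check with the wrist camera.

Run:
```python
from fit import *
D=[np.pi,0,0]
r.movep([487.5,228,300],D)
print(r.read_clock(),r.read_tool_pos(),r.read_joint_pos())
for c in ("wrist","side"):
    f=imaging.grab_frame(c);P=cloud(f);save(f,c+"1.png");P=P.reshape(-1,3);P=P[~np.isnan(P[:,0])]
    Q=P[np.hypot(P[:,0]-487,P[:,1]-228)<80]
    t=Q[(Q[:,2]>201)&(Q[:,2]<216)];h=Q[(Q[:,2]>62)&(Q[:,2]<76)]
    print(c,len(t),t.mean(0),t.min(0),t.max(0)); 
    if len(h)>9:print(circ(h))
```

```text
2.375 [487.10300899 228.78941722 299.80353304] [ 2.92309072e-01 -2.55054465e-02  1.66313924e+00  3.56584069e-04
  1.50429134e+00  2.90763757e-01]
wrist 616 [489.7040088  229.70619343 206.69349458] [479.69215911 218.86709309 201.22382013] [499.61538483 238.97743397 209.18559493]
[487.16567876 229.34031361  31.88111517]
side 68 [488.88378944 231.51222348 206.10663002] [480.57726793 218.26480486 201.07836285] [499.35084372 239.75474532 209.98473436]
[486.42501831 230.6149026   31.52492254]
```

View pics/wrist1.png

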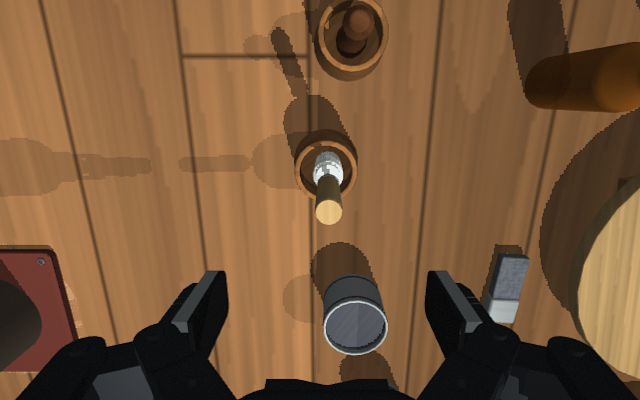

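View pics/side1.png

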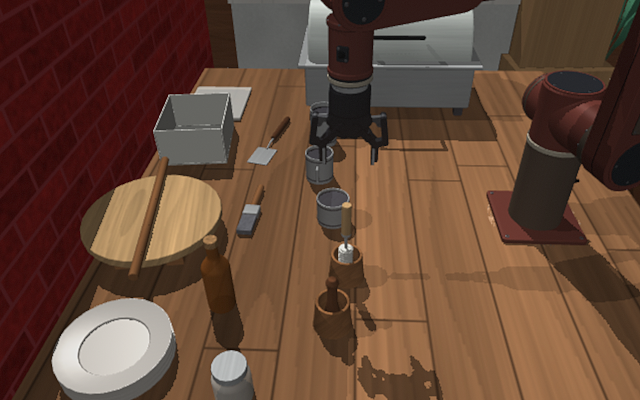

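The wrist view shows the handle top at (329,212), midway between the jaws. The axis is at about (489, 229.3). I'll grasp and lift, then check.

Run:
```python
from fit import *
D=[np.pi,0,0]
print(r.movel([489,229.3,164],D,max_speed=120,max_force=15))
r.sleep(.2);print(r.read_tool_pos(),r.read_ft_force())
r.close_gripper();print("w",r.read_gripper_width(),r.read_ft_force(),r.read_tool_pos())
p=r.read_tool_pos()
print(r.movel([p[0],p[1],p[2]+165],D,max_speed=120))
r.sleep(.2)
print(r.read_clock(),r.read_gripper_width(),r.read_tool_pos(),r.read_ft_force())
f=imaging.grab_frame("side");save(f,"side2.png");P=cloud(f)
P=P.reshape(-1,3);Q=P[(np.hypot(P[:,0]-489,P[:,1]-229)<30)&(P[:,2]>150)]
for z in range(155,380,15):
    b=Q[(Q[:,2]>=z)&(Q[:,2]<z+15)]
    if len(b):print(z,len(b),b.mean(0).round(1),b.min(0).round(),b.max(0).round())
f=imaging.grab_frame("wrist");save(f,"wrist2.png")
```

```text
False
[489.42792461 229.43291858 164.74406454] [-0.48850891  0.73752175  0.00731288]
w 19.737313493304182 [-1.17255932 -0.25776528  1.48190563] [489.09376035 229.34011108 164.12224241]
False
6.3 19.850280015984826 [488.87532426 229.25315097 328.49631512] [-1.36047164  0.56818434 -0.87623829]
170 74 [489.1 239.3 179.2] [474. 227. 172.] [503. 246. 185.]
185 85 [489.  239.7 193.9] [474. 229. 185.] [503. 247. 200.]
200 80 [488.3 239.6 208.4] [474. 226. 200.] [504. 246. 215.]
215 88 [489.7 239.4 223. ] [475. 229. 215.] [504. 246. 230.]
230 89 [489.3 239.7 238.5] [475. 229. 230.] [504. 248. 245.]
245 128 [489.4 233.2 251.6] [474. 218. 245.] [504. 246. 259.]
260 24 [489.3 230.9 267.7] [486. 228. 260.] [492. 235. 275.]
275 15 [488.8 230.8 279.2] [486. 228. 275.] [492. 234. 283.]
290 61 [489.4 237.1 297.7] [481. 233. 290.] [498. 240. 305.]
305 69 [488.7 236.1 312.6] [479. 227. 305.] [498. 241. 320.]
320 87 [489.8 237.3 328.8] [468. 228. 320.] [508. 242. 335.]
335 165 [489.3 237.5 342.7] [466. 229. 335.] [512. 244. 350.]
350 171 [489.9 237.5 357.6] [467. 230. 350.] [512. 244. 365.]
365 197 [488.7 235.8 371.8] [460. 219. 365.] [518. 245. 380.]
```

View pics/side2.png

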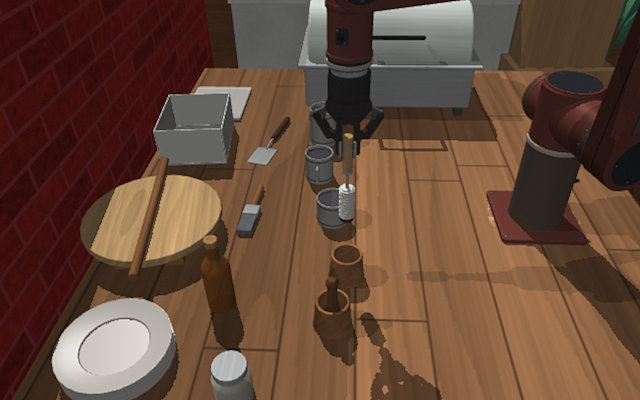

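View pics/wrist2.png

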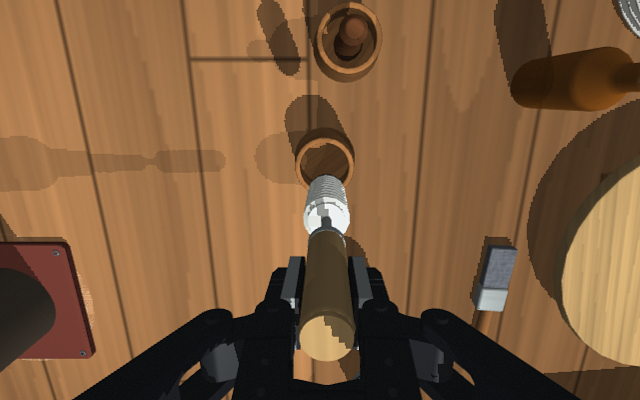

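The side and wrist views show the brush held straight by the handle, with the head at (346,203) clear of the holder and its tip at z≈172. Next I'll go over the beaker.

Run:
```python
from fit import *
D=[np.pi,0,0]
print(r.movel([568.5,-367.5,328],D,max_speed=150)); r.sleep(.2)
print(r.read_clock(),r.read_gripper_width(),r.read_tool_pos(),r.read_ft_force())
for c in ("wrist","side","top"):
    f=imaging.grab_frame(c);save(f,c+"3.png");P=cloud(f).reshape(-1,3)
    R=P[(np.hypot(P[:,0]-568,P[:,1]+368)<70)&(P[:,2]>110)&(P[:,2]<126)]
    print(c,len(R),R.min(0),R.max(0),circ(R),circ(R,40.5))
    b=P[(np.hypot(P[:,0]-568,P[:,1]+368)<35)&(P[:,2]>150)&(P[:,2]<250)]
    print(len(b),b.min(0),b.max(0))
```

```text
False
10.7667 19.932468073046323 [ 568.48858367 -367.42871503  328.03711241] [-0.71650602 -0.8284851  -0.16738961]
wrist 718 [ 528.17268176 -402.58332738  110.00972317] [ 611.21639488 -327.66165026  121.21245879] [ 569.92400216 -368.62251577   39.94860136] [ 569.90721834 -368.8887894 ]
1254 [ 553.50855754 -379.51905459  169.87283982] [ 585.21338991 -351.73781165  249.99257854]
side 168 [ 530.52113209 -413.6836312   110.01860135] [ 609.67132609 -323.32497761  122.69652183] [ 569.63861292 -367.73159671   40.33947454] [ 569.63391102 -367.74715474]
253 [ 554.97148598 -380.69164211  171.53001888] [ 585.05990676 -344.86838845  249.99480333]
top 190 [ 525.14826419 -409.2759487   110.00235108] [ 608.46127131 -325.83135602  125.14192778] [ 566.2702481  -368.12430782   39.85625871] [ 566.32498292 -368.36512234]
188 [ 550.32517954 -381.96499464  168.40686873] [ 582.24576731 -351.00301582  249.9398399 ]
```

View pics/wrist3.png

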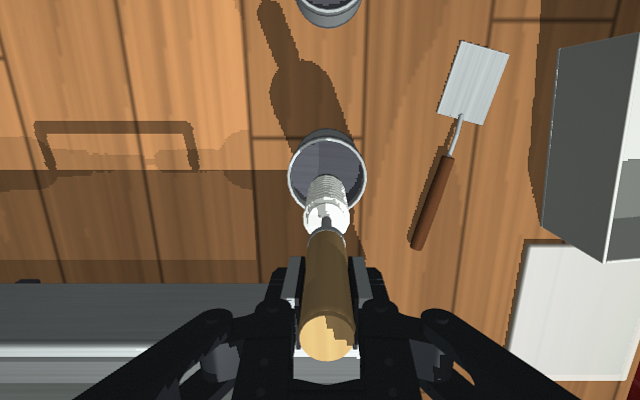

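View pics/side3.png

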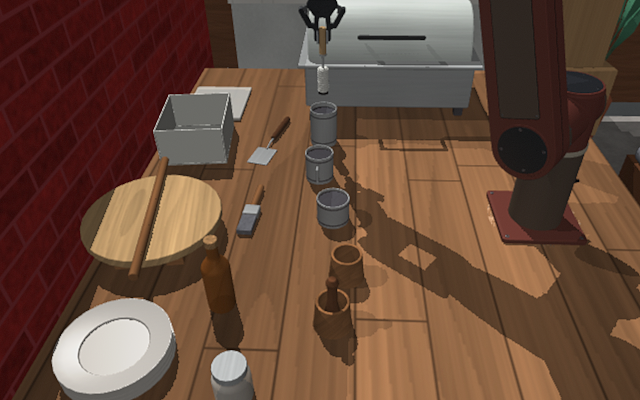

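The wrist view shows the brush centred over the beaker mouth at (327,172), within about 1.5 mm. Now I'll scrub.

Run:
```python
from fit import *
D=[np.pi,0,0];x,y=569,-368
def down():
    print("a",r.movel([x,y,172],D,max_speed=100,max_force=15))
    s=r.movel([x,y,158],D,max_speed=15,max_force=6)
    print("contact",s,r.read_tool_pos(),r.read_ft_force(),r.read_gripper_width(),r.read_clock())
    return s
s=down()
if s:
    r.sleep(.1)
    r.movel([x,y,251],D,max_speed=80);print("up",r.read_tool_pos())
    f=imaging.grab_frame("side");save(f,"side4u.png")
    s=down()
f=imaging.grab_frame("side");save(f,"side4.png")
f=imaging.grab_frame("wrist");save(f,"wrist4.png")
```

```text
a False
contact True [ 568.93614229 -367.96441813  161.18412243] [-0.45915012 -0.09942474  4.6422815 ] 19.76106087983588 13.325
up [ 568.66740468 -367.73322368  250.02230231]
a False
contact True [ 568.95139024 -367.95482086  161.18958005] [0.04278253 0.99095483 4.33409172] 19.72598136376155 16.4
```

View pics/wrist4.png

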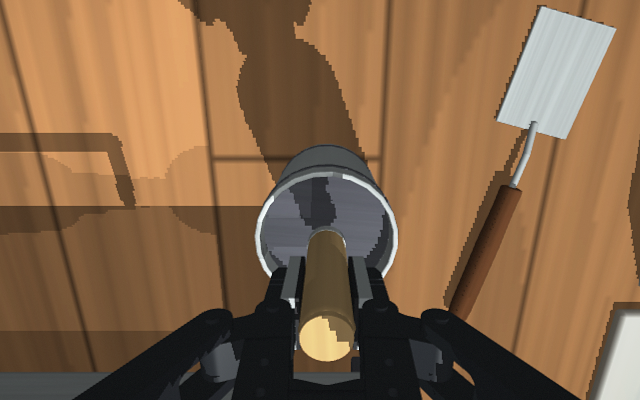

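View pics/side4.png

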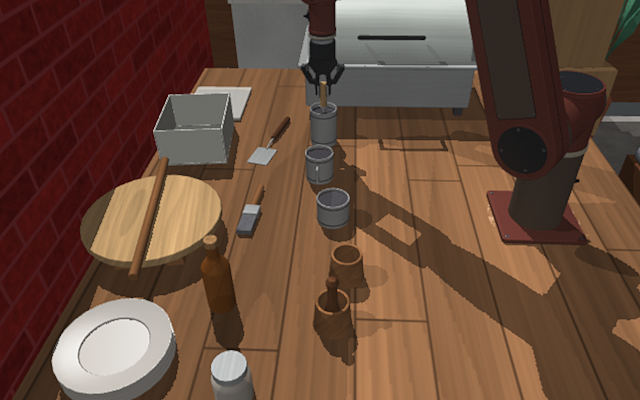

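Both strokes touched the floor at TCP z=161.2, matching the expected 161, and the beaker is still upright at (323,122). Now I'll return the brush.

Run:
```python
from fit import *
D=[np.pi,0,0]
r.movel([569,-368,328],D,max_speed=110)
r.movel([488,229.5,328],D,max_speed=150); r.sleep(.2)
print(r.read_clock(),r.read_gripper_width(),r.read_tool_pos())
f=imaging.grab_frame("side");save(f,"side5.png");P=cloud(f).reshape(-1,3)
b=P[(np.hypot(P[:,0]-488,P[:,1]-229)<30)&(P[:,2]>140)&(P[:,2]<245)];print("head",b.min(0),b.max(0))
h=P[(np.hypot(P[:,0]-488,P[:,1]-229)<60)&(P[:,2]>60)&(P[:,2]<76)];print("holder",circ(h))
print(r.movel([488,229.5,172],D,max_speed=110,max_force=15))
s=r.movel([488,229.5,161],D,max_speed=15,max_force=5)
print("contact",s,r.read_tool_pos(),r.read_ft_force(),r.read_clock())
f=imaging.grab_frame("side");save(f,"side6.png")
```

```text
22.5417 19.486265029504125 [488.02826799 229.41106431 328.02544084]
head [472.8163657  225.21312921 170.38166024] [503.74472724 248.6243258  244.36674146]
holder [486.85856369 231.76558109  32.17977051]
False
contact True [488.05175675 229.51949749 164.12277162] [0.1185642 0.533398  4.3367217] 24.7083
```

View pics/side6.png

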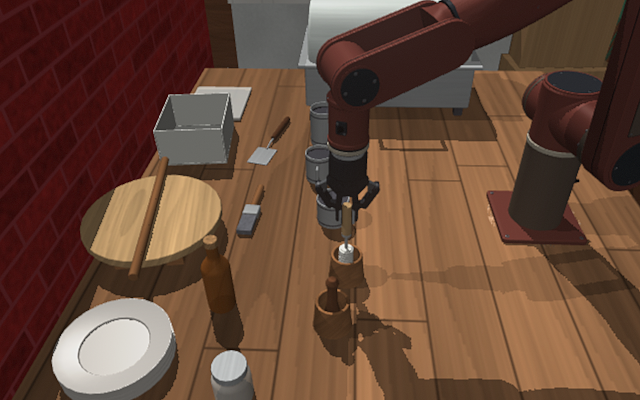

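The head is in the holder at (346,255), with floor contact at TCP z=164.1, the same height as the grasp. Now I'll release and retreat.

Run:
```python
from fit import *
D=[np.pi,0,0]
r.open_gripper();r.sleep(.3);print(r.read_gripper_width(),r.read_ft_force())
print(r.movel([488,229.5,320],D,max_speed=90,max_force=15)); 
r.movep([400,0,380],D);r.sleep(.5);print(r.read_clock(),r.read_ft_force())
for c in("side","top"):
    f=imaging.grab_frame(c);save(f,c+"7.png");P=cloud(f).reshape(-1,3)
    b=P[(np.hypot(P[:,0]-488,P[:,1]-229)<40)&(P[:,2]>202)];print(len(b),b.mean(0),b.max(0))
    R=P[(np.hypot(P[:,0]-568,P[:,1]+368)<70)&(P[:,2]>110)&(P[:,2]<126)]
    print(c,circ(R))
```

```text
85.59440357524748 [ 0.07827567 -0.66973428  0.18208145]
False
29.0917 [ 0.65921736  0.08305516 -0.31033585]
64 [488.49867383 231.5701432  206.67206485] [497.34117594 240.82421416 210.36093986]
side [ 569.76106825 -367.47939982   40.33218728]
59 [485.06300326 228.07280541 207.3683929 ] [494.46249705 238.12717545 213.05230237]
top [ 566.61805086 -367.90635491   39.5686909 ]
```

View pics/side7.png

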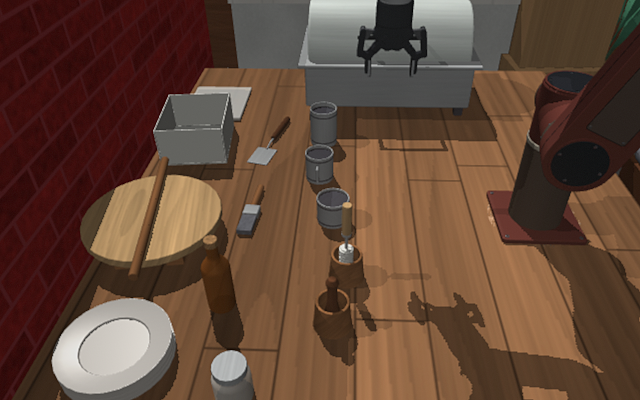

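The brush stands upright in its holder at (347,230), the beaker is unmoved at (322,122), and the robot is clear of everything.

```bash
python3 -c "
from plant import r
r.job_done();print(r.read_clock())"
```

```text
the job is handed in; nothing more can be done
the job is handed in; nothing more can be done
```

I took the brush out of its holder and scrubbed the beaker: down to the bottom, up, and down again. Then I put the brush back in the same holder, head down, let go and handed the job in. The clock read 29.1 s just before handing in, against the 61 s limit.

- **Scrubbing:** Both down strokes touched the beaker floor at TCP z = 161.2 mm, where 161 was expected. In between, the tip rose to about z = 94 mm, above the half-way height of about 62 mm.
- **Brush:** It touched the holder floor at the height where I had gripped it. The final pictures show it standing upright, with its top at about z = 207–210 mm, and the robot clear of everything.
- **Beaker:** It is upright, and its fitted centre is within about 0.5 mm of where it started in both cameras.
- **Disagreement:** The top and side cameras differ from each other by about 3 mm in x, before and after the job. That is about what 2 mm calibration in each camera allows. No other check failed or disagreed.

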